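# Gauge a ground steel block, then lift it out with tongs

### The arm

A 7-joint arm with a two-finger parallel gripper is mounted at the origin on a cart in front of the work surface, level with it; the furniture and walls round the work are solid. World frame = base frame: x ahead of the robot, y to its left, z up, the work surface at z = 0. Lengths are in m, angles in rad, forces in N, time in s.
With the tool pointing down it reaches from about 0.425 to 0.95 m from the base axis. Payload 4.7 kg.
Tool frame: the origin (TCP) lies on the centre line of the jaws, within the pads' length; the fingertips stand robot.nose_length ahead of it and the grasp point (between the pads) lies 8 mm behind it (robot.nose_length is the distance from the TCP to the fingertips, in m); z points along the fingers, x is the direction in which the jaws open and shut, and the axes are right-handed (so a half turn about z gives the same grasp; the last joint's range is limited). The gripper opens to 85 mm and grips with 20 to 120 N. Pads are 22 mm wide; open, the fingers measure 114 mm over their backs; the gripper's body (76 mm by 85 mm) begins 54 mm behind the grasp point. The pads swing forward as they close: fully open they stand 13 mm farther back than shut.
Start: joints at [1.232, 0.469, -0.049, 1.532, 0.024, 1.141, -0.082], TCP at [0.206, -0.643, 0.242] pointing down, gripper open.
Joint ranges: [-2.59, 2.59], [-0.33, 1.99], [-1.39, 1.29], [0.1, 2.45], [-1.04, 4.18], [0.21, 1.99], [-2.66, 2.66]. Speed limits (rad/s): [2.57, 2.57, 3.14, 3.14, 3.14, 3.14, 3.14].

### API

Orientations are given as [roll, pitch, yaw] about the fixed x, y, z axes, in that order (R = Rz(yaw) Ry(pitch) Rx(roll)).
In Python, from plant import robot gives the robot as it stands. Calls block until the motion is done:
- robot.goto(position, orientation): joint-space move of the TCP to a pose.
- robot.move_straight(position, vel=0.15, attitude=None, contact_N=None): straight line of the TCP; attitude=None keeps the orientation; vel is the mean speed in m/s. With contact_N (N) it stops when the force on the tool has changed by that much, and returns True; else False.
- robot.move_joints(angles): joint-space move.
- robot.grip(opening, strength=None): opening from 0.0 (shut) to 1.0 (fully open); strength is the grip in N (None keeps the last); returns when the fingers have stopped.
- robot.sleep(seconds).
- robot.inverse_kinematics(position, orientation): joint angles nearest the present ones, or None.
- robot.sense(): the state.
- robot.grab_frame(name): name is "scene" or "top"; returns a dict with "image" (420x560x3 uint8, red, green, blue), "range_z" (420x560 float32, m along the optical axis (not along the pixel's ray), 0 where there is no reading), "fx", "fy", "cx", "cy" (pixels), "dist_coeffs" ([k1, k2, p1, p2, k3] as OpenCV has them; the pictures are not rectified), "R" (3x3) and "t" (3): a world point X has camera coordinates R X + t. Camera axes: x right, y down, z forward; pixel columns grow to the right and rows downward; lengths in m; the calibration is good to about 2 mm. A picture is of the moment at which its call begins.
A pose or a line that the arm cannot do raises robot.IKError and nothing moves.
- robot.close_job(): hands the job in, once; it reports no verdict.
The state is a dict: "t": time; "joint_pos": joint angles; "joint_velocities": joint speeds; "effort": joint torques, N m; "tcp_pos": TCP position; "tcp_rot": TCP orientation; "wrist_force": force on the tool from outside, world axes, zero at the start; "torque": the same for the moment, N m; "opening": opening from 0.0 (shut) to 1.0 (fully open).
Only numpy, scipy, OpenCV 4.12 (cv2) and the standard library are available. Lean on these libraries where they do the work, as an engineer would, in place of code of your own. Each camera call takes 0.05 s, during which the arm holds its last target.

### The job

Check the height of the steel block on the gauge's anvil: press the gauge's sprung plunger down by its cap until the foot rests on the block, keep it there for half a second, then let it spring back up. Then take the sprung tongs from the bench, close their jaws on the block, draw it out of the gauge and lift it at least 10 cm above the bench; the program finishes while still holding it there in the tongs, the gripper squeezing the tongs and nothing else carrying the block. The gripper must never touch the steel block itself, and the white and the orange block must be left where they are.

Things in the scene. Friction and masses are not known exactly. Their poses are not given: they have to be found in the camera images.
- block_steel: ground steel block, 20 x 45 x 20 mm (its own x, y, z), about 0.14 kg, lying on the gauge's anvil. Origin: centre of its underside. Its long side (own y) points roughly out of the front of the gauge, at most about 0.15 rad askew. Top 20 mm above its origin.
- gauge: fixed drop gauge: base 130x90x14 mm (45 mm to the front, 85 to the back of the anvil axis), round anvil 40 mm wide, top 35 mm above the bench; column 62 mm behind the axis (top 126 mm); arm 26 mm wide over the anvil, 88 to 108 mm up, reaching 14 mm in front of the axis. Front and sides open. Origin: anvil axis at bench height; own -x is the open front, z up.
- gauge_plunger (a joint): travel of the gauge's vertical sprung plunger, m: 0 = up at rest, grows downward, at most 0.030. It springs back up by itself; pressing takes 1.5 to 3.5 N. With the block in place the foot meets the block's top at 0.024; a stiff cushion spring behind the foot (5 N) then gives up to 4 mm more.
- gauge_cap (a point): centre of the top face of the plunger's round black cap, 26 mm wide, 8 mm thick, 146 mm above the bench at rest; it moves with the plunger. Press it straight down from above.
- gauge_foot: steel foot, a disc 12 mm wide, cushioned, at the plunger's lower end on the anvil axis; its underside is 79 mm above the bench at rest, 24 mm above the block. The origin of this body lies 79 mm below that underside.
- tongs: steel sprung tongs, 215 mm long, 0.10 kg, balanced at the grips, lying on their side on the bench, so that the two arms stand upright on edge (24 mm high) and close horizontally. Origin: at the rear end between the two hinge pins, at the underside; own x points to the jaws, own z up, own y across the arms (the closing direction).
- tongs_left: left arm (+y) of the tongs, a 2.5 mm steel strip; origin at its hinge pin, 13 mm to the +y side of the tongs' origin. Both arms swing together, each up to 0.16 rad inward; a spring of 11 to 15 N at the grips opens them again. Its jaw is a rubber pad 28 mm long, 12 mm high, at the front end.
- tongs_right: right arm of the tongs (-y side), mirror image of the left arm, origin at its hinge pin.
- tongs_grip (a point): where to squeeze: midway between the rubber grips (44 mm long, 22 mm high) outside the arms, 80 mm ahead of the tongs' origin, 12 mm above the underside. Width over the grips: 49 mm open at rest, 43 mm when lightly squeezed for carrying (jaw gap then 45 mm), 32 mm with jaws closed on the block. Squeeze with 40 N or more to hold the block.
- tongs_jaws (a point): middle between the two jaw pads, 185 mm ahead of the tongs' origin (105 mm ahead of the grips), 12 mm above the underside. Gap between the jaws: 58 mm open at rest, 20 mm when closed on the sides of the block (pads then parallel).
- block_white: bystander: stepped off-white block, 30 x 52 x 24 mm, on the bench to the right. Origin: centre of its underside. Leave alone.
- block_orange: bystander: plain orange block, 30 x 40 x 22 mm, on the bench to the right. Origin: centre of its underside. Leave alone.

How it is judged:
On the way:
1. the gauge's foot is pressed down onto the steel block, reading its height (value of joint gauge_plunger between 0.0215 and 0.0295 m and contact force between gauge_foot and block_steel above 0.3 N), for 0.4 s.
At the end, for the whole second after the job is handed in: Block underside over 95 mm above the bench, at rest (under 30 mm/s), squeezed by both tong jaws (over 0.7 N each); fingers squeeze the tongs (over 2 N); arm and gauge do not touch the block, the tongs do not lean on the gauge; plunger back up (under 4 mm) (height (world z) of block_steel above 0.095 m and contact force between each of tongs_left, tongs_right and block_steel above 0.7 N and contact force between the fingers and tongs above 2 N and contact force between each of the arm, gauge and block_steel below 0.2 N and contact force between gauge and tongs below 0.5 N and linear speed of block_steel below 0.03 m/s and value of joint gauge_plunger below 0.004 m); the arm keeps its last pose, push and grip.
It fails at once if the gripper touches the steel block (contact force between the fingers and block_steel above 0.5 N).
It fails at once if the white block is moved by more than 30 mm (distance of block_white from where it was at the start of the episode above 0.03 m).
It fails at once if the orange block is moved by more than 30 mm (distance of block_orange from where it was at the start of the episode above 0.03 m).
It also fails if it takes over 50 s, if anything falls off the work surface, if the arm or the gripper's body presses on something with over 40 N, if the wrist force passes 120 N, or if a joint passes its speed limit or range.

## Working session

There is one attempt and no reset: what is moved stays moved. The work goes in short steps, each a Python script; the robot and the scene stay as the last script left them, time stands still between calls to the robot, and variables do not carry over. Pictures are saved under pics/ and viewed, and the job is handed in when it is done.

```bash
ls; mkdir -p pics
python3 - <<'E'
from plant import robot
import cv2,numpy as np
for n in("scene","top"):
    f=robot.grab_frame(n); cv2.imwrite(f"pics/{n}0.png",f["image"][...,::-1])
    np.savez(f"{n}0.npz",**{k:np.array(v) for k,v in f.items()})
    print(n,f["fx"],f["cx"],f["cy"],f["dist_coeffs"],-np.array(f["R"]).T@f["t"],np.array(f["R"]).round(2).tolist())
s=robot.sense();print(s,robot.nose_length)
E
```

```text
pics
scene 529.6651536121997 280.1723509213322 210.1374013651543 [-0.19076509  0.          0.          0.          0.        ] [-0.23045685  0.48220972  0.7505041 ] [[-0.44, -0.9, 0.02], [-0.55, 0.25, -0.8], [0.71, -0.36, -0.6]]
top 492.9772255916903 280.0597380453341 210.42463165578727 [-0.17148176  0.          0.          0.          0.        ] [0.35114376 0.07713188 1.05129982] [[-0.02, -1.0, -0.02], [-0.99, 0.02, -0.15], [0.15, 0.01, -0.99]]
{'t': 0.1, 'joint_pos': array([ 1.23214693,  0.46938063, -0.04857602,  1.53360552,  0.024096  ,
        1.14103061, -0.08229306]), 'joint_velocities': array([ 6.08857845e-04, -3.08328736e-03,  1.14539900e-03, -3.46021975e-03,
        4.88914250e-04, -6.54637736e-05, -5.75522054e-05]), 'effort': array([ 3.31480833e-04, -5.11517823e+01, -4.71771823e-02, -2.38392252e+01,
        1.07974149e-02,  4.34487520e-03,  3.57725548e-05]), 'tcp_pos': array([ 0.20559455, -0.64237149,  0.24133978]), 'tcp_rot': array([ 3.14152116e+00,  1.83734054e-03, -1.26102892e+00]), 'wrist_force': array([ 0.30062257, -0.13966583,  0.79160253]), 'torque': array([ 0.03974085, -0.03631658, -0.02372166]), 'opening': 1.0013162089142278} 0.011
```

View pics/scene0.png

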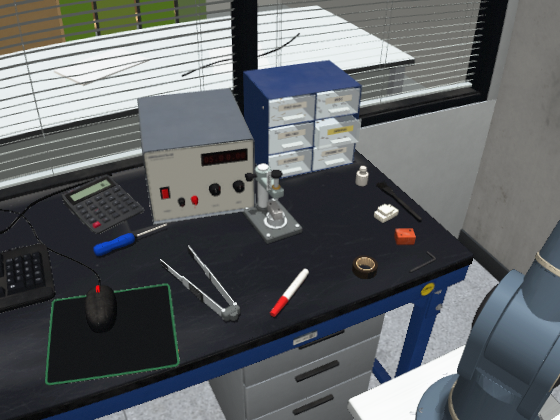

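View pics/top0.png

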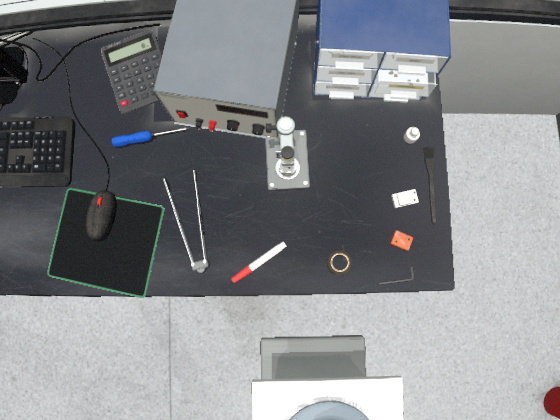

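The scene view shows the gauge around (270,205) and the tongs from the hinge at (230,312) to the jaws at (165,262)/(190,248). In the top view the gauge is at (288,160), with the tongs' hinge at (199,267) and jaws at (167,180)/(195,172). Next I'll write the unprojection helpers and take the measurements.

```bash
cat > h.py <<'E'
import numpy as np,cv2
def load(n): return dict(np.load(n+".npz"))
def K(f): return np.array([[float(f["fx"]),0,float(f["cx"])],[0,float(f["fy"]),float(f["cy"])],[0,0,1]])
def rays(f,uv):
    p=cv2.undistortPoints(np.asarray(uv,float).reshape(-1,1,2),K(f),np.asarray(f["dist_coeffs"],float)).reshape(-1,2)
    return np.c_[p,np.ones(len(p))]
def cast(f,uv,z):
    d=rays(f,uv)@np.asarray(f["R"]); c=-np.asarray(f["R"]).T@f["t"]
    return c+d*((z-c[2])/d[:,2])[:,None]
def cloud(f):
    v,u=np.mgrid[:420,:560]; r=rays(f,np.c_[u.ravel(),v.ravel()])
    X=(r*np.asarray(f["range_z"],float).reshape(-1,1)-f["t"])@np.asarray(f["R"]); return X.reshape(420,560,3)
def proj(f,X):
    rv=cv2.Rodrigues(np.asarray(f["R"],float))[0]
    return cv2.projectPoints(np.asarray(X,float).reshape(-1,1,3),rv,np.asarray(f["t"],float),K(f),np.asarray(f["dist_coeffs"],float))[0].reshape(-1,2)
def crop(f,name,u0,v0,w,h,s):
    im=f["image"][v0:v0+h,u0:u0+w,::-1]; cv2.imwrite("pics/"+name,cv2.resize(im,None,fx=s,fy=s,interpolation=cv2.INTER_CUBIC))
E
python3 - <<'E'
from h import *
t=load("top0");s=load("scene0")
crop(t,"t_g.png",250,105,80,100,6);crop(t,"t_t.png",150,160,80,120,5);crop(s,"s_g.png",235,150,90,100,6);crop(s,"s_t.png",150,235,110,95,6)
for f,n,b in((t,"top",(260,110,315,195)),(s,"scene",(240,155,305,245))):
    X=cloud(f);bench=X[240:250,230:240] if n=="top" else X[270:280,255:265]
    print(n,"bench z",np.nanmedian(bench[...,2]))
X=cloud(t);z=X[...,2]
sub=z[165:280,155:215];m=(sub>.012)&(sub<.06);P=X[165:280,155:215][m];print(len(P),P[:,2].max(),np.percentile(P[:,2],[50,90]))
# cap
m=(z[135:170,270:310]>.135)&(z[135:170,270:310]<.16);P=X[135:170,270:310][m];print("cap?",len(P),P.mean(0),np.ptp(P,0))
E
```

```text
top bench z -0.00011128649031216704
scene bench z 0.0013792944366405272
544 0.029162334240803004 [0.02075077 0.02483045]
cap? 167 [0.59827084 0.07616508 0.14607855] [0.02459672 0.03429035 0.01960514]
```

```bash
cd pics; python3 -c "
import cv2,numpy as np
a=[cv2.imread(x) for x in('t_g.png','s_g.png')];h=600
cv2.imwrite('g.png',np.hstack([cv2.copyMakeBorder(i[:h,:400 if 0 else 540],0,h-min(h,i.shape[0]),0,0,0) for i in a])[:, :1020][::1]) 
i=cv2.imread('g.png');cv2.imwrite('g.png',cv2.resize(i,(800,int(600*800/i.shape[1]))))
"
```

```text
(no output)
```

View pics/g.png

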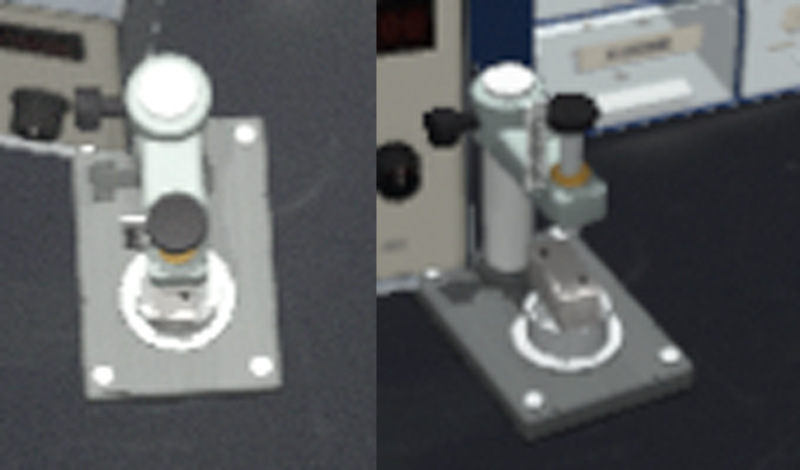

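View pics/t_t.png

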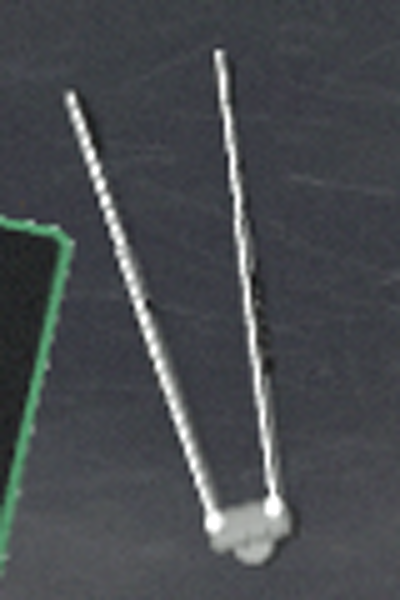

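View pics/s_t.png

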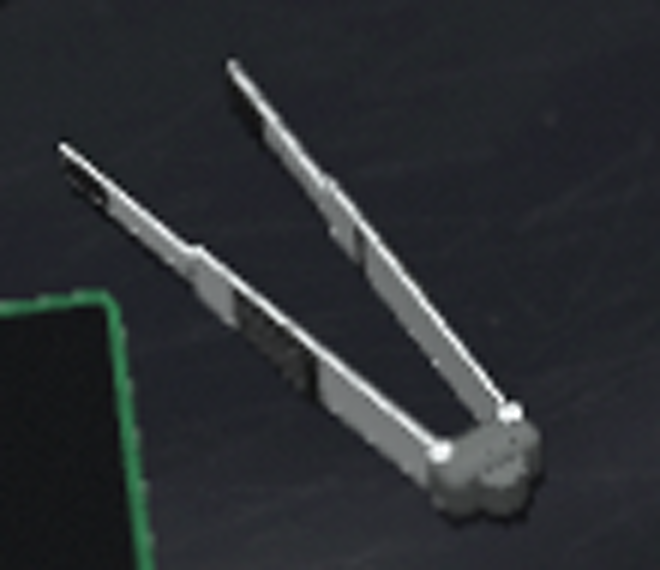

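In the gauge crop, the cap top is at about top (287,152) and scene (276,174). The block lies on the anvil with its front end sticking out under the arm. In the tongs crops the pins and arm tips are clear. Now the numbers.

Run:
```python
from h import *
t=load("top0");s=load("scene0")
def tri(a,b):
    o=[];d=[]
    for f,uv in((t,a),(s,b)):
        R=f["R"];o.append(-R.T@f["t"]);v=(rays(f,[uv])@R)[0];d.append(v/np.linalg.norm(v))
    A=np.c_[d[0],-d[1]];x=np.linalg.lstsq(A,o[1]-o[0],rcond=None)[0]
    p,q=o[0]+d[0]*x[0],o[1]+d[1]*x[1];return (p+q)/2,np.linalg.norm(p-q)
T=lambda x,y:(150+(x+.5)/5-.5,160+(y+.5)/5-.5); S=lambda x,y:(150+(x+.5)/6-.5,235+(y+.5)/6-.5)
np.set_printoptions(precision=4,suppress=True)
pl=tri(T(214,522),S(440,451));pr=tri(T(273,507),S(511,411));tl=tri(T(70,94),S(63,147));tr=tri(T(219,51),S(231,63))
for n,p in zip("pl pr tl tr".split(),(pl,pr,tl,tr)):print(n,p)
print("top-only z24:",cast(t,[T(214,522),T(273,507),T(70,94),T(219,51)],.024))
print("scene-only z24:",cast(s,[S(440,451),S(511,411),S(63,147),S(231,63)],.024))
g=lambda x,y:(x/4.706-.4,y/4.706-.4)
G=lambda x,y:tuple(np.add((250,105),g(x,y)));H=lambda x,y:tuple(np.add((235,150),g(x-376.5,y)))
print("cap",tri(G(176,221),H(573,113)),cast(t,[G(176,221)],.146),cast(s,[H(573,113)],.146))
print("screws top",cast(t,[G(103,376),G(261,367),G(245,134)],.015));print("screws scene",cast(s,[H(534,399),H(671,355),H(432,274)],.015))
# cap mask
for f,b,nm in((t,(270,140,305,165),"t"),(s,(265,165,290,185),"s")):
    u0,v0,u1,v1=b;g_=f["image"][v0:v1,u0:u1].max(2);X=cloud(f)[v0:v1,u0:u1]
    m=((X[...,2]>.137)&(X[...,2]<.152)&(g_<110)).astype(np.uint8);n,l,st,c=cv2.connectedComponentsWithStats(m);i=1+st[1:,4].argmax()
    P=X[l==i];print(nm,st[i],np.median(P,0),(P.min(0)+P.max(0))/2,np.ptp(P,0))
# block top
X=cloud(s);v0,v1,u0,u1=195,225,260,290
sub=X[v0:v1,u0:u1];m=(abs(sub[...,2]-.055)<.003);print("blocktop px",m.sum());
for r in m.astype(int):print("".join(map(str,r)))
```

```text
pl (array([0.3954, 0.2779, 0.0256]), np.float64(0.0001008419838166144))
pr (array([0.4012, 0.2525, 0.0265]), np.float64(0.0006540009500268177))
tl (array([0.5814, 0.3436, 0.0202]), np.float64(0.0003438019948842708))
tr (array([0.5982, 0.2778, 0.0213]), np.float64(1.9303294070693907e-05))
top-only z24: [[0.3955 0.2783 0.024 ]
 [0.4014 0.2533 0.024 ]
 [0.5805 0.3425 0.024 ]
 [0.5976 0.2773 0.024 ]]
scene-only z24: [[0.3968 0.2774 0.024 ]
 [0.4032 0.2515 0.024 ]
 [0.5773 0.3445 0.024 ]
 [0.5952 0.2785 0.024 ]]
cap (array([0.5992, 0.0746, 0.1444]), np.float64(0.0011537021950159452)) [[0.5991 0.0751 0.146 ]] [[0.5966 0.0752 0.146 ]]
screws top [[0.5628 0.1097 0.015 ]
 [0.5653 0.0376 0.015 ]
 [0.676  0.0418 0.015 ]]
screws scene [[0.5673 0.107  0.015 ]
 [0.5698 0.0347 0.015 ]
 [0.6748 0.1122 0.015 ]]
t [ 11   7  13  12 124] [0.5978 0.0751 0.1463] [0.5974 0.0752 0.1452] [0.0224 0.0228 0.0081]
s [ 5  5 13  9 91] [0.5964 0.0757 0.1457] [0.5991 0.0771 0.1448] [0.0263 0.0271 0.0125]
blocktop px 135
111111100000000000000000000000
111110000000000000000000000000
000001000000000000000000000000
000000000000000000000000000000
000000000000000000000000000000
000000000000000000000000000000
000000000000011100000000000000
000000001111111110000000000000
000000001111111110000000000000
000000000111111111000000000000
000000000111111111100000000000
000000000111111111000000000000
000000000011111111110000000000
000000000011111111111000000000
000000000001111111111000000000
000000000000011111111100000000
000000000000011111111110000000
000000000000011111111110000000
000000000000001111111010000000
000000000000001110010000000000
000000000000000010000000000000
000000000000000000000000000000
000000000000000000000000000000
000000000000000000000000000000
000000000000000000000000000000
000000000000000000000000000000
000000000000000000000000000000
000000000000000000000000000000
000000000000000000000000000000
000000000000000000000000000000
```

Run:
```python
from h import *
crop(load("scene0"),"s_b.png",252,190,44,44,13)
```

```text
(no output)
```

View pics/s_b.png

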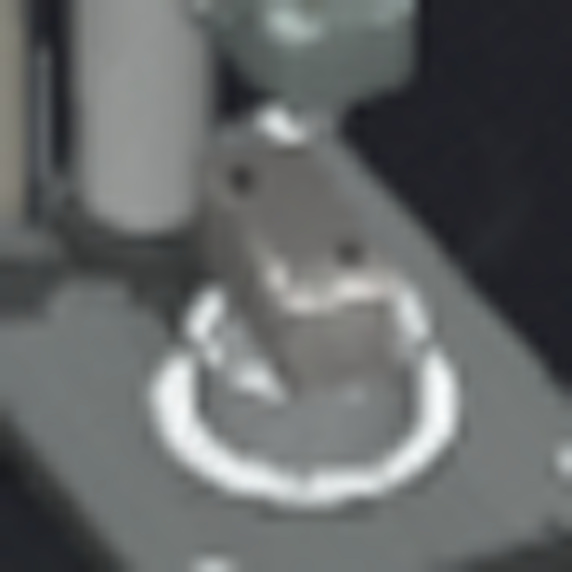

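Run:
```python
from h import *
np.set_printoptions(precision=4,suppress=True)
t=load("top0");s=load("scene0")
B=lambda x,y:(252+(x+.5)/13-.5,190+(y+.5)/13-.5)
print("fl fr dot1 dot2 bl",cast(s,[B(283,303),B(398,285),B(240,178),B(348,250),B(205,155)],.055))
print("right edge pts",cast(s,[B(350,190),B(372,235)],.055))
X=cloud(s)[195:225,260:290];m=abs(X[...,2]-.055)<.003;m[:5]=0;P=X[m][:,:2].astype(np.float32)
r=cv2.minAreaRect((P*1000));print(r,P.mean(0))
# back-projection check of foot centre in scene: expected axis
print("foot",proj(s,[[.598,.075,.079],[.598,.075,.035],[.598,.075,.055]]))
# anvil ring
crop(t,"t_b.png",265,145,45,40,15)
```

```text
fl fr dot1 dot2 bl [[0.585  0.0866 0.055 ]
 [0.5815 0.0671 0.055 ]
 [0.6195 0.0783 0.055 ]
 [0.5936 0.0704 0.055 ]
 [0.628  0.0809 0.055 ]]
right edge pts [[0.6087 0.0628 0.055 ]
 [0.5957 0.0649 0.055 ]]
((601.8101806640625, 75.00579833984375), (20.566818237304688, 46.47279357910156), 85.53562927246094) [0.6007 0.0754]
foot [[275.7115 199.298 ]
 [275.425  215.4354]
 [275.5534 208.192 ]]
```

View pics/t_b.png

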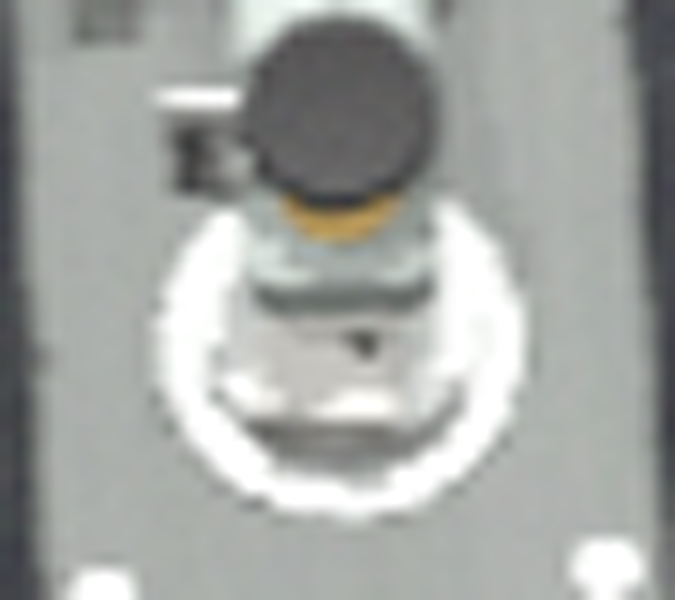

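Run:
```python
from h import *
from plant import robot
np.set_printoptions(precision=3,suppress=True)
t=load("top0");s=load("scene0")
C=lambda x,y:(265+(x+.5)/15-.5,145+(y+.5)/15-.5)
print("top: front edge L,R,dot",cast(t,[C(240,418),C(432,412),C(360,343)],.055))
print("ring centre",cast(t,[C(343,335)],.035))
X=cloud(t);
for n,u,v in(("box",[230,100],0),("boxfront",[240,118],0),("drawer",[385,30],0)):print(n,X[u[1],u[0]])
print("tongs tips/front z",[X[v-2:v+3,u-2:u+3,2].max() for u,v in((164,182),(194,172),(172,210),(196,190))])
pi=np.pi
for n,p,y in(("cap",(.5985,.075,.2),-1.4),("cap",(.5985,.075,.131),-1.4),("tong",(.4764,.2839,.1),.228-pi/2),("tong",(.4764,.2839,.012),.228-pi/2),("pre",(.40,.087,.06),-.1-pi/2),("in",(.4985,.087,.06),-.1-pi/2),("out",(.43,.087,.06),-.1-pi/2),("outup",(.43,.087,.16),-.1-pi/2)):
    q=robot.inverse_kinematics(p,[pi,0,y]);print(n,p,q)
```

```text
top: front edge L,R,dot [[0.58  0.089 0.055]
 [0.58  0.063 0.055]
 [0.59  0.072 0.055]]
ring centre [[0.596 0.075 0.035]]
box [0.685 0.177 0.199]
boxfront [0.68  0.167 0.113]
drawer [ 0.808 -0.112  0.224]
tongs tips/front z [np.float64(0.02084496062171659), np.float64(0.020281012578670533), np.float64(0.027525815657136025), np.float64(1.0512998156683047)]
cap (0.5985, 0.075, 0.2) [ 0.294  0.474 -0.664  1.729  0.33   1.052 -1.882]
cap (0.5985, 0.075, 0.131) [ 0.237  0.539 -0.589  1.793  0.367  0.92  -1.912]
tong (0.4764, 0.2839, 0.1) [ 0.054  0.62  -0.905  1.918  0.617  0.909 -2.503]
tong (0.4764, 0.2839, 0.012) [-0.157  0.666 -0.607  1.971  0.59   0.686 -2.477]
pre (0.4, 0.087, 0.06) [ 0.167  0.386 -0.57   2.276  0.386  0.57  -2.37 ]
in (0.4985, 0.087, 0.06) [ 0.114  0.488 -0.464  2.069  0.35   0.659 -2.254]
out (0.43, 0.087, 0.06) [ 0.143  0.415 -0.526  2.215  0.37   0.595 -2.327]
outup (0.43, 0.087, 0.16) [ 0.372  0.272 -0.766  2.125  0.254  0.834 -2.219]
```

Run:
```python
from plant import robot
import numpy as np
np.set_printoptions(precision=3,suppress=True)
pi=np.pi
robot.grip(0.0,30)
robot.goto([.5985,.075,.20],[pi,0,-1.4])
f0=robot.sense();print(f0["t"],f0["tcp_pos"],f0["wrist_force"])
c=robot.move_straight([.5985,.075,.135],vel=.03,contact_N=1.0)
s=robot.sense();print("contact",c,s["tcp_pos"],s["wrist_force"]-f0["wrist_force"])
```

```text
3.75 [0.599 0.074 0.2  ] [ 0.316 -1.358  0.652]
contact True [0.598 0.075 0.154] [ 0.357  2.042 -0.408]
```

Run:
```python
from plant import robot
from h import *
np.set_printoptions(precision=3,suppress=True)
for z in(.150,.142,.137,.135,.133,.132,.131):
    robot.move_straight([.5985,.075,z],vel=.03);robot.sleep(.1)
    a=[];
    for _ in range(4): a.append(robot.sense()["wrist_force"]);robot.sleep(.03)
    s=robot.sense();print(z,s["tcp_pos"],np.mean(a,0),s["t"])
    if np.mean(a,0)[2]>9: break
for n in("scene","top"):
    f=robot.grab_frame(n);crop(f,n+"_p.png",230,130,90,100,6)
```

```text
0.15 [0.599 0.075 0.15 ] [-0.228  0.378  1.432] 5.6833
0.142 [0.599 0.075 0.142] [ 0.092 -0.008  2.041] 6.3333
0.137 [0.599 0.075 0.137] [0.515 0.091 2.246] 6.8833
0.135 [0.599 0.075 0.135] [ 0.647 -0.522  1.885] 7.3667
0.133 [0.599 0.075 0.133] [ 0.598 -0.179  2.738] 7.85
0.132 [0.599 0.075 0.132] [-0.117 -0.041  3.973] 8.3333
0.131 [0.599 0.075 0.131] [-0.425 -0.282  5.282] 8.8167
```

View pics/scene_p.png

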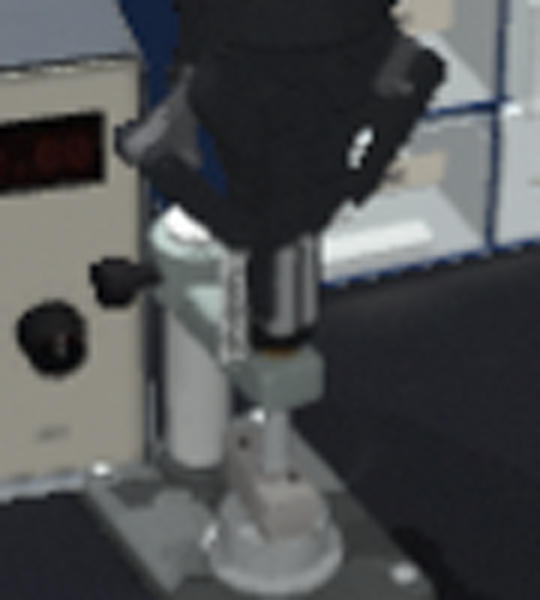

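The foot is on the block: the force climbs from TCP z 0.133, which is 24 mm of travel. The picture shows the foot on the block's top at about (275,470). I'll hold it there, release, then collect the tongs.

```bash
python3 - <<'E'
from plant import robot
from h import *
np.set_printoptions(precision=3,suppress=True)
pi=np.pi
robot.move_straight([.5985,.075,.1305],vel=.03);robot.sleep(.8)
print(robot.sense()["wrist_force"])
robot.move_straight([.5985,.075,.22],vel=.12)
robot.grip(0.85,30)
robot.goto([.4764,.2839,.12],[pi,0,.228-pi/2])
for n in("scene","top"):
    f=robot.grab_frame(n);crop(f,n+"_q.png",140,120,180,160,3)
s=robot.sense();print(s["t"],s["tcp_pos"],s["tcp_rot"],s["opening"])
E
cd pics; python3 -c "
import cv2,numpy as np
i=np.hstack([cv2.imread('scene_q.png'),cv2.imread('top_q.png')]);cv2.imwrite('q.png',cv2.resize(i,(800,355)))"
```

```text
[-0.104 -0.236  5.965]
12.6667 [0.478 0.282 0.12 ] [-3.14  -0.001 -1.346] 0.8488211002432866
```

View pics/q.png

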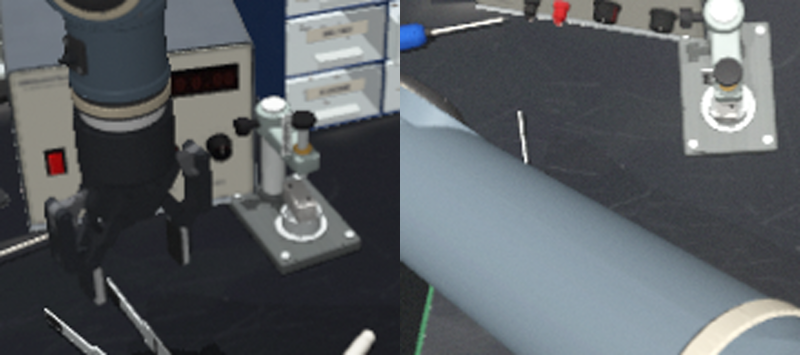

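The plunger is back up (cap at about (303,120)) and the fingers are spread above the tongs. Descending.

Run:
```python
from plant import robot
from h import *
np.set_printoptions(precision=3,suppress=True)
c=robot.move_straight([.4764,.2839,.012],vel=.08,contact_N=5)
s=robot.sense();print(c,s["tcp_pos"],s["wrist_force"],s["t"])
f=robot.grab_frame("scene");crop(f,"s_d.png",140,200,130,130,4)
f=robot.grab_frame("top");crop(f,"t_d.png",140,150,130,130,4)
```

```text
False [0.477 0.284 0.012] [-0.399  0.532 -0.552] 14.1667
```

View pics/s_d.png

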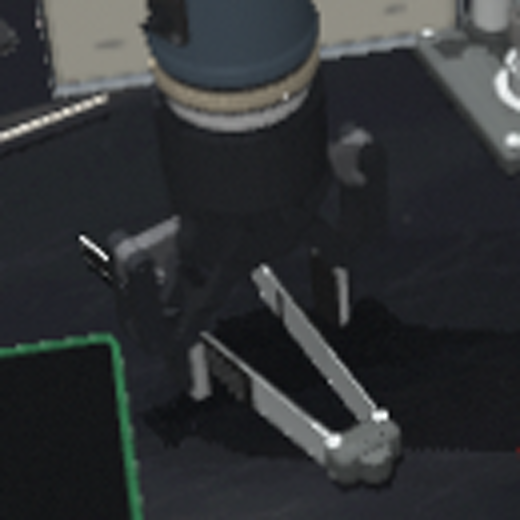

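The fingers straddle the grips, left at about (200,365) and right at (335,290). Squeezing lightly, then lifting.

```bash
python3 - <<'E'
from plant import robot
from h import *
np.set_printoptions(precision=3,suppress=True)
robot.grip(.5,30)
s=robot.sense();print(s["opening"],s["tcp_pos"],s["wrist_force"])
f=robot.grab_frame("scene");crop(f,"s_e.png",140,200,130,130,4)
robot.move_straight([.4764,.2839,.06],vel=.05);robot.sleep(.3)
s=robot.sense();print(s["opening"],s["tcp_pos"],s["wrist_force"],s["torque"],s["t"])
f=robot.grab_frame("scene");crop(f,"s_f.png",140,200,130,130,4);np.savez("scene1.npz",**{k:np.array(v) for k,v in f.items()})
f=robot.grab_frame("top");crop(f,"t_f.png",140,150,130,130,4);np.savez("top1.npz",**{k:np.array(v) for k,v in f.items()})
E
cd pics; python3 -c "
import cv2,numpy as np
i=np.hstack([cv2.imread('s_e.png'),cv2.imread('s_f.png')]);cv2.imwrite('ef.png',cv2.resize(i,(800,400)))"
```

```text
0.5035916491529833 [0.477 0.285 0.013] [-1.503 -0.947  7.129]
0.5042553989098875 [0.476 0.284 0.06 ] [ 0.048  0.744 -0.937] [-0.003 -0.038  0.054] 16.1167
```

View pics/ef.png

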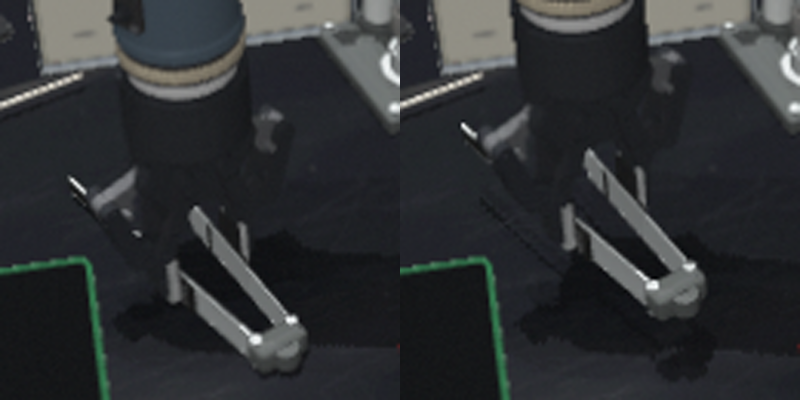

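View pics/t_f.png

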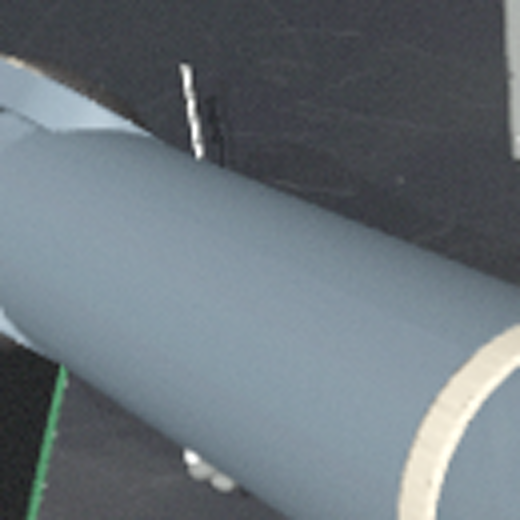

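Run:
```python
from h import *
np.set_printoptions(precision=4,suppress=True)
s=load("scene1");t=load("top1")
F=lambda x,y:(140+((x-400)/3.077)/1-.4,200+y/3.077-.4)
T=lambda x,y:(140+x/4-.4,150+y/4-.4)
a=cast(s,[F(652,286),F(689,267)],.0725);tip=cast(s,[F(465,126)],.068)
print("scene pins",a,"ltip",tip)
b=cast(t,[T(187,67)],.068);print("top rtip",b,cast(t,[T(192,465),T(225,485)],.0725))
# prediction: tongs yaw .228, grip at TCP (.4764,.2839), half tip gap (45/2+2)
y=.228+np.pi*0;ux=np.array([np.cos(y),np.sin(y)]);uy=np.array([-ux[1],ux[0]]);g=np.array([.4764,.2839])
print("pred pinL,R",g-.08*ux+.013*uy,g-.08*ux-.013*uy,"tipL,R",g+.119*ux+.024*uy,g+.119*ux-.024*uy)
X=cloud(s);
```

```text
scene pins [[0.3939 0.2786 0.0725]
 [0.3992 0.2535 0.0725]] ltip [[0.5808 0.3366 0.068 ]]
top rtip [[0.5948 0.2836 0.068 ]] [[0.3899 0.2785 0.0725]
 [0.3797 0.2618 0.0725]]
pred pinL,R [0.3955 0.2785] [0.4014 0.2532] tipL,R [0.5869 0.3342] [0.5977 0.2874]
```

Squeezed and lifted: the tongs sit where predicted, within about 2 mm, at yaw 0.226. Moving to a pose in front of the gauge.

```bash
python3 - <<'E'
from plant import robot
from h import *
np.set_printoptions(precision=3,suppress=True)
pi=np.pi;y=-.09;u=np.array([np.cos(y),np.sin(y)])
B=np.array([.603,.0765]);g=B-.105*u;pre=g-.085*u
print(g,pre)
robot.move_straight([.42,.27,.10],vel=.12)
robot.move_straight([*pre,.10],vel=.12,attitude=[pi,0,y-pi/2])
robot.move_straight([*pre,.048],vel=.08);robot.sleep(.2)
s=robot.sense();print(s["t"],s["opening"],s["tcp_pos"],s["tcp_rot"])
for n in("scene","top"):
    f=robot.grab_frame(n);np.savez(n+"2.npz",**{k:np.array(v) for k,v in f.items()});crop(f,n+"_g.png",200,130,130,150,4)
E
cd pics; python3 -c "
import cv2,numpy as np
i=np.hstack([cv2.imread('scene_g.png'),cv2.imread('top_g.png')]);cv2.imwrite('gg.png',cv2.resize(i,(800,461)))"
```

```text
[0.498 0.086] [0.414 0.094]
19.5833 0.5050123484352802 [0.414 0.094 0.048] [-3.141  0.    -1.661]
```

View pics/gg.png

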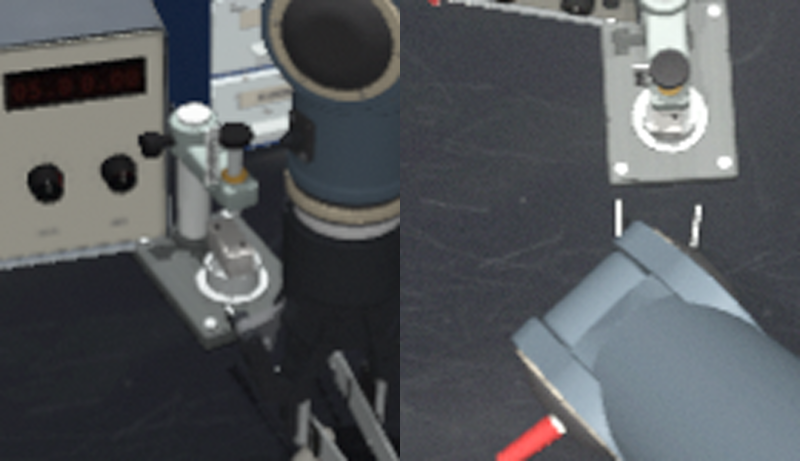

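The two jaw tips show in the top view at (618,201) and (699,207), straddling the line to the block at (670,120). Checking their midline against the block.

Run:
```python
from h import *
np.set_printoptions(precision=4,suppress=True)
t=load("top2");T=lambda x,y:(200+(x-400)/3.077-.4,130+y/3.077-.4)
p=cast(t,[T(618,201),T(699,207)],.056);print(p,p.mean(0))
y=-.09;u=np.array([np.cos(y),np.sin(y)]);n=np.array([-u[1],u[0]])
for b in([.603,.0765],):
    d=np.array(b)-p.mean(0)[:2];print("along",d@u,"lateral",d@n)
print(cast(t,[T(669,133)],.055))
```

```text
[[0.5327 0.1109 0.056 ]
 [0.5274 0.057  0.056 ]] [0.53  0.084 0.056]
along 0.07333316992466828 lateral -0.0008916394334617566
[[0.5786 0.0759 0.055 ]]
```

```bash
python3 - <<'E'
from plant import robot
from h import *
np.set_printoptions(precision=3,suppress=True)
y=-.09;u=np.array([np.cos(y),np.sin(y)]);g=np.array([.603,.0765])-.105*u
c=robot.move_straight([*g,.048],vel=.05,contact_N=5);robot.sleep(.2)
s=robot.sense();print(c,s["t"],s["opening"],s["tcp_pos"],s["wrist_force"])
for n in("scene","top"):
    f=robot.grab_frame(n);np.savez(n+"3.npz",**{k:np.array(v) for k,v in f.items()});crop(f,n+"_h.png",235,130,90,90,6)
E
cd pics; python3 -c "
import cv2,numpy as np
i=np.hstack([cv2.imread('scene_h.png'),cv2.imread('top_h.png')]);cv2.imwrite('hh.png',cv2.resize(i,(800,400)))"
```

```text
False 21.7333 0.502388468675252 [0.498 0.086 0.048] [-0.447 -0.058 -1.487]
```

View pics/hh.png

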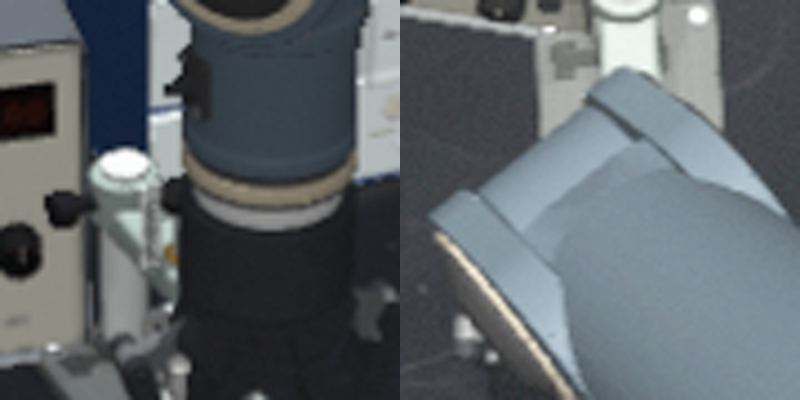

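The wrist hides the jaws, and there has been no contact on the way in. Closing on the block.

```bash
python3 - <<'E'
from plant import robot
from h import *
np.set_printoptions(precision=3,suppress=True)
y=-.09;u=np.array([np.cos(y),np.sin(y)]);g=np.array([.603,.0765])-.105*u
robot.grip(.2,70);robot.sleep(.3)
s=robot.sense();print(s["t"],s["opening"],s["opening"]*85,s["wrist_force"],s["torque"])
robot.move_straight([*g,.054],vel=.03);robot.sleep(.2)
s=robot.sense();print(s["opening"],s["wrist_force"],s["torque"])
p=g-.04*u
c=robot.move_straight([*p,.054],vel=.05,contact_N=6);print(c)
p=g-.085*u
c=robot.move_straight([*p,.054],vel=.05,contact_N=6);robot.sleep(.2)
s=robot.sense();print(c,s["t"],s["opening"],s["tcp_pos"],s["wrist_force"])
for n in("scene","top"):
    f=robot.grab_frame(n);np.savez(n+"4.npz",**{k:np.array(v) for k,v in f.items()});crop(f,n+"_i.png",210,130,100,130,4)
E
cd pics; python3 -c "
import cv2,numpy as np
i=np.hstack([cv2.imread('scene_i.png'),cv2.imread('top_i.png')]);cv2.imwrite('ii.png',i)"
```

```text
22.3833 0.3552814984654101 30.198927369559858 [-0.622 -0.097 -1.514] [-0.071  0.021 -0.068]
0.35625964041093056 [-0.024  0.282 -1.876] [ 0.036  0.108 -0.006]
False
False 25.1333 0.3570157346948408 [0.414 0.094 0.054] [-1.266  0.39  -1.887]
```

View pics/ii.png

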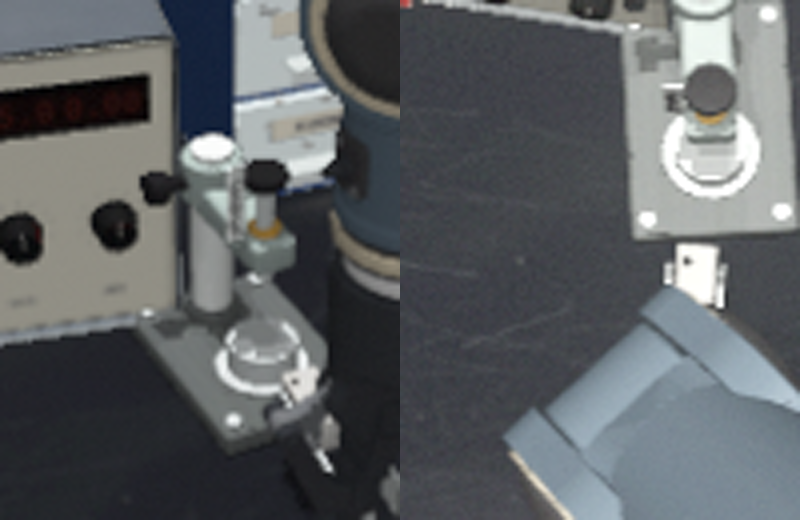

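The block is out, held between both pads (top view (697,270)), and the anvil is empty. Lifting.

```bash
python3 - <<'E'
from plant import robot
from h import *
np.set_printoptions(precision=3,suppress=True)
p=robot.sense()["tcp_pos"]
robot.move_straight([p[0]-.0,p[1],.165],vel=.06);robot.sleep(.5)
s=robot.sense();print(s["t"],s["opening"],s["tcp_pos"],s["wrist_force"])
for n in("scene","top"):
    f=robot.grab_frame(n);np.savez(n+"5.npz",**{k:np.array(v) for k,v in f.items()});crop(f,n+"_j.png",210,110,110,150,4)
t=load("top5");X=cloud(t);m=(abs(X[...,2]-.17)<.03)&(X[...,0]>.49)&(X[...,0]<.58)&(abs(X[...,1]-.085)<.04)
P=X[m];print(len(P),np.median(P,0))
E
cd pics; python3 -c "
import cv2,numpy as np
i=np.hstack([cv2.imread('scene_j.png'),cv2.imread('top_j.png')]);cv2.imwrite('jj.png',cv2.resize(i,(800,545)))"
```

```text
27.7333 0.3559874482646645 [0.414 0.094 0.165] [-0.712 -0.358 -2.457]
126 [0.53  0.084 0.169]
```

View pics/jj.png

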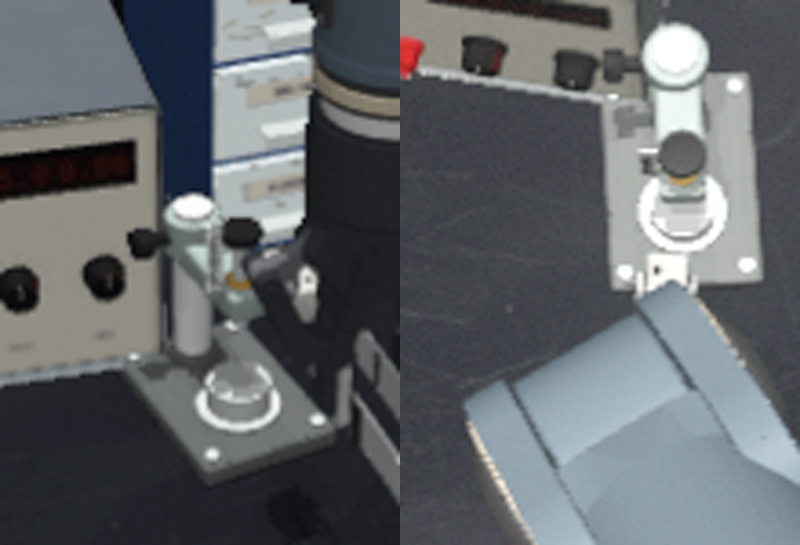

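The block is held up with its top at z ≈ 0.169 (underside about 0.149), well clear of the gauge, and the plunger is up. Handing in.

```bash
python3 -c "
from plant import robot
robot.close_job();s=robot.sense();print(s['t'],s['opening'],s['wrist_force'])"
```

```text
the job is handed in; nothing more can be done
the job is handed in; nothing more can be done
```

The job is handed in, at about 28 s of the 50 s allowed. No verdict was reported.

- **Gauge reading:** I pressed the cap straight down until the foot met the block. The force started to climb at 24 mm of travel, as expected. I held it at about 26.5 mm and 6 N for 0.8 s, and the plunger sprang back up when released.
- **Tongs and block:** I picked up the tongs with a light squeeze and slid the open jaws over the block without touching anything. I then closed them with 70 N, lifted the block 6 mm off the anvil, drew it out and raised it.
- **Last checks:**
  - The block sits between both pads, with its underside about 0.149 m above the bench (depth image).
  - The opening held steady at about 30 mm over the grips; the task gives 32 mm for jaws closed on the block.
  - The plunger is up and the anvil empty.
  - I did not re-measure the white and orange blocks, but the arm worked well away from them.
- **Disagreements:**
  - The scene camera was off from the top camera by about 5 mm at bench height. I relied mainly on the top camera.
  - The fingertips touched the bench with about 7 N while first gripping the tongs, well under the 40 N limit.

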